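Clear the mortar and put the pestle in it

TASK

Get the wooden mortar ready for use. First lift the glass tumbler out of the mortar and stand it upright on the cork mat beside the other tumbler; then draw the wooden pestle by its head right out from under the low riser shelf, lay it down on the open deck and let go of it, take it again by its handle and set it head down in the mortar, leaving it leaning there. Keep the mortar standing where it is, tip no glass over, and leave everything else undisturbed.

Things in the scene. Friction and masses are not known exactly. Their poses are not given: they have to be found in the camera images.
- mortar: turned wooden mortar standing loose on the deck, 0.9 kg: open round pot, 116 mm across at the rim, 100 mm at the foot, 85 mm high, wall 12 mm (mouth 92 mm across, bore narrowing to about 80 mm at the floor), inner floor 20 mm above the deck. Origin under the centre of its foot, z up. It stands on one side of the deck, the cork mat on the other (either way round).
- tumbler: clear glass tumbler standing upright in the mortar at the start, its top standing 40 mm above the mortar's rim: 53 mm across at the foot, 58 mm at the top, 105 mm high, wall 3 mm, about 0.16 kg. Origin under the centre of its foot, z up.
- mat: cork mat fixed to the deck, 140 mm along its x, 220 mm along its y, 6 mm thick. Origin under its centre (deck level). The half towards its -y is empty, the other tumbler stands on the half towards +y.
- shelf: low grey steel riser shelf fixed to the deck: 160 mm deep along its x, 240 mm wide along y, top 60 mm above the deck, room below 50 mm high, thin side walls, open at front and back. Its front edge (x = -80 mm in its frame) faces the robot. Origin at deck level under its centre. Nothing stands on the front 60 mm of its top.
- pestle: hardwood pestle lying level, 180 mm long, about 0.11 kg, its head sticking out 55 to 70 mm from under the shelf's front towards the robot, its handle under the shelf. Its x axis runs along it from head to handle end; origin on its axis at half length, 19 mm above the deck when lying. Its centre of mass lies 15 to 20 mm from the origin towards the head.
- pestle_tip (a point): centre of the flat tip of the pestle's head, at x = -90 mm in the pestle's frame. The head is round, 38 mm across, from the tip to x = -28 mm, its nose bevelled over the first 10 mm; it then narrows to the handle at x = -18 mm.
- pestle_handle (a point): middle of the pestle's handle, on its axis, at x = 32 mm in the pestle's frame. The handle is round, 22 mm across, from x = -18 to 82 mm.
- pestle_end (a point): far end of the pestle's handle, on its axis, at x = 90 mm: outer face of a square end plate 38 x 38 mm, 8 mm thick, that keeps the pestle level and from rolling.
- other_tumbler: a second drinking glass, the twin of tumbler, standing upright on the cork mat, on the half towards the mat's +y. Same size and origin as tumbler. Stays where it is.
- scoop: grey plastic coffee scoop lying on the deck: cup 52 mm across and 36 mm high, thin handle sloping down along its +x to 120 mm out. Origin under the centre of the cup. A bystander.
- incense_holder: white ceramic incense holder: round dish 96 mm across with a stub in its centre, 34 mm high over all. Origin under its centre. A bystander.
- jar: amber jar with steel cap, 56 mm across, 85 mm high, standing on top of the riser shelf (riser top 60 mm above the deck). Origin under its centre. A bystander.
- tin: tin can with a paper wrap, 60 mm across, 60 mm high, standing on top of the riser shelf. Origin under its centre. A bystander.
Mind the look-alikes: they are no part of the job. Of the things shaped like the mortar, the wooden one is meant. What is shaped like the tumbler but purple is not meant.

How it is judged:
On the way, in this order (a step that is already met when the one before it is completed fails the run):
1. the tumbler stands upright and released on the cork mat (x of tumbler in the frame of mat between -0.065 and 0.065 m and y of tumbler in the frame of mat between -0.105 and 0.105 m and height (world z) of tumbler between 0.002 and 0.012 m and angle between tumbler's own z axis and vertical below 0.1 rad and linear speed of tumbler below 0.03 m/s and contact force between the fingers and tumbler below 0.1 N), for 0.2 s.
2. the pestle lies released on the open deck, its handle end out from under the shelf ((x of pestle_end in the frame of shelf below -0.08 m or y of pestle_end in the frame of shelf below -0.12 m or y of pestle_end in the frame of shelf above 0.12 m) and height (world z) of pestle below 0.027 m and angle between pestle's own x axis and vertical above 1.4 rad and linear speed of pestle below 0.03 m/s and contact force between the fingers and pestle below 0.1 N), for 0.2 s.
3. the pestle is held up by its handle (fingers within 65 mm of the middle of the handle) (height (world z) of pestle above 0.05 m and distance between the grasp point and pestle_handle below 0.065 m and contact force between the fingers and pestle above 0.3 N), for 0.2 s.
At the end, for the whole second after the job is handed in: Pestle at rest, head down in the mortar (tip within 48 mm of its axis, 20 mm or more below its rim, leaning under 60 deg); mortar upright, within 50 mm of its start; tumbler upright and still on the mat, centre of its foot 5 mm or more inside the mat's edges (horizontal distance between pestle_tip and mortar below 0.048 m and z of pestle_tip in the frame of mortar below 0.065 m and angle between pestle's own x axis and vertical below 1.05 rad and linear speed of each of pestle, tumbler below 0.03 m/s and angle between each of mortar, tumbler's own z axis and vertical below 0.1 rad and distance of mortar from where it was at the start of the episode below 0.05 m and x of tumbler in the frame of mat between -0.065 and 0.065 m and y of tumbler in the frame of mat between -0.105 and 0.105 m and height (world z) of tumbler between 0.002 and 0.012 m); the robot touches nothing.
It fails at once if a tumbler is tipped over (angle between tumbler's own z axis and vertical above 0.9 rad or angle between other_tumbler's own z axis and vertical above 0.5 rad).
It fails at once if the mortar is tipped or shoved more than 60 mm (angle between mortar's own z axis and vertical above 0.5 rad or distance of mortar from where it was at the start of the episode above 0.06 m).
It fails at once if a bystander is moved more than 30 mm (distance of any of other_tumbler, scoop, incense_holder, jar, tin from where it was at the start of the episode above 0.03 m).
It also fails if it takes over 72 s, if anything falls off the work surface, if the arm or the gripper's body presses on something with over 40 N, if the wrist force passes 120 N, or if a joint passes its speed limit or range.

ROBOT

A 7-joint arm with a two-finger parallel gripper is mounted at the origin on the work surface. World frame = base frame: x ahead of the robot, y to its left, z up, the work surface at z = 0. Lengths are in m, angles in rad, forces in N, time in s.
With the tool pointing down it reaches from about 0.35 to 0.9 m from the base axis. Payload 19.9 kg.
Tool frame: the origin (TCP) lies on the centre line of the jaws, within the pads' length; the fingertips stand 25 mm ahead of it and the grasp point (between the pads) lies 6 mm ahead of it; z points along the fingers, y is the line along which they close (so a half turn about z gives the same grasp; the last joint's range is limited). The gripper opens to 94 mm and grips with 3 to 60 N. Pads are 16 mm wide; open, the fingers measure 119 mm over their backs; the gripper's body (75 mm by 177 mm) begins 78 mm behind the grasp point.
Start: joints at [-0.042, 0.417, -0.01, 1.614, 0.005, 1.111, -0.053], TCP at [0.625, 0, 0.23] pointing down, gripper open.
Joint ranges: [-2.81, 2.81], [-0.39, 2.02], [-1.27, 1.25], [0.06, 2.57], [-1.19, 4.33], [0.19, 2], [-2.82, 2.82]. Speed limits (rad/s): [1.89, 1.89, 2.39, 2.39, 3.01, 3.01, 3.01].

INTERFACE

Orientations are given as a 3x3 rotation matrix whose columns are the frame's x, y, z axes.
In Python, from workcell import bot gives the robot as it stands. The module is installed in compiled form; this text tells all that it offers.
- The arm moves only by the tool send_rows, never from a script. Its argument "rows" is a list that holds one entry, the list of rows, each a list of 7 numbers: the gripper's target within -1 to 1 (fully open at 1, half-way at 0, shut at -1), then the shift along the world's x, y, z in cm, then the turn, a rotation vector about the world's x, y, z in degrees. In form: [[[claw, x, y, z, ax, ay, az], ...]]. A call has 1 to 12 rows; each row shifts and turns the commanded pose from where the row before left it; what a row does not reach is not made up. A row lasts 1/12 s, in which the tool goes at most 41.7 mm and 7.16 degrees, less where a joint would pass 70% of its speed; a pose out of reach is approached as far as the arm can. A call is refused whole if a number of a shift passes 4.17 or a number of a turn 7.16, either way. A call with a gripper value outside its range is refused whole. The fingers move at their own pace and stop on an object; "squeeze" is the grip in N (left out, the last holds). Time passes only in rows, so rows that do not move let the fingers close. It gives the time, the measured TCP pose, the force, the opening and the grip force at its end, in the units of the state.
- bot.get_obs(): the state, without advancing time (a new reading comes with each control period).
- bot.camera(name): name is "scene" or "side" or "wrist"; returns a dict with "frame" (480x640x3 uint8, blue, green, red), "depth" (480x640 float32, m along the optical axis (not along the pixel's ray), 0 where there is no reading), "fx", "fy", "cx", "cy" (pixels), "R" (3x3) and "t" (3): a world point X has camera coordinates R X + t. Camera axes: x right, y down, z forward; pixel columns grow to the right and rows downward; lengths in m; the calibration is good to about 2 mm. A picture is of the moment at which its call begins.
- bot.finish_job(): hands the job in; it is judged then, once.
The state is a dict: "t": time; "q": joint angles; "dq": joint speeds; "tau": joint torques, N m; "ee_pos": TCP position; "ee_rot": TCP orientation; "wrist_force": force on the tool from outside, world axes, zero at the start; "wrist_torque": the same for the moment, N m; "opening": opening from 0.0 (shut) to 1.0 (fully open); "grip_force": force on a finger pad.
Only numpy, scipy, OpenCV 4.12 (cv2) and the standard library are available. Lean on these libraries where they do the work, as an engineer would, in place of code of your own. Each camera call takes 0.05 s, during which the arm holds its last target. There are 200 camera calls.

## Working session

There is one attempt and no reset: what is moved stays moved. The work goes in short steps, Python scripts to look and compute and a tool call to move; the robot and the scene stay as the last step left them, time stands still between calls to the robot, and variables do not carry over. Pictures are saved under pics/ and viewed, at most 13 in all, crops included, and the job is handed in when it is done.

Besides the shell and the picture viewer there is one more tool, called after "Call:" by a JSON object that holds its "name" and its "arguments". send_rows: Moves the arm, as the interface text tells. Its arguments: {"type":"object","properties":{"rows":{"type":"array"},"squeeze":{"type":"number"}},"required":["rows"]}

```bash
mkdir -p pics; cat > h.py <<'E'
import numpy as np,cv2,pickle
from workcell import bot
def cap(n,tag):
    c=bot.camera(n);pickle.dump(c,open(f'{tag}.pkl','wb'));cv2.imwrite(f'pics/{tag}.png',c['frame']);return c
def load(tag): return pickle.load(open(f'{tag}.pkl','rb'))
def cast(c,u,v,z):
    R=np.array(c['R']);t=np.array(c['t']);o=-R.T@t
    d=R.T@np.array([(u-c['cx'])/c['fx'],(v-c['cy'])/c['fy'],1.])
    return o+d*(z-o[2])/d[2]
def cloud(c):
    R=np.array(c['R']);t=np.array(c['t']);D=c['depth'];v,u=np.indices(D.shape)
    P=np.stack([(u-c['cx'])/c['fx']*D,(v-c['cy'])/c['fy']*D,D],-1)
    return (P-t)@R   # world
def proj(c,X):
    p=np.array(c['R'])@np.array(X)+np.array(c['t']);return c['fx']*p[0]/p[2]+c['cx'],c['fy']*p[1]/p[2]+c['cy']
E
python3 - <<'E'
from h import *
for n in['scene','side','wrist']:
    c=cap(n,n+'0');R=np.array(c['R']);print(n,-R.T@c['t'],R[2])
o=bot.get_obs();print(o['ee_pos'],o['opening'],o['t'])
E
```

```text
scene [1.66894246 0.19582138 0.97393616] [-0.77724367 -0.07738619 -0.62442265]
side [0.04089658 0.72507653 0.69401822] [ 0.49576535 -0.61748412 -0.61068002]
wrist [0.62436686 0.07924052 0.38527816] [-7.47502958e-04 -2.69920249e-01 -9.62882392e-01]
[ 6.24744052e-01 -2.13311709e-05  2.29986928e-01] 0.9985736919576274 0.15
```

View pics/scene0.png

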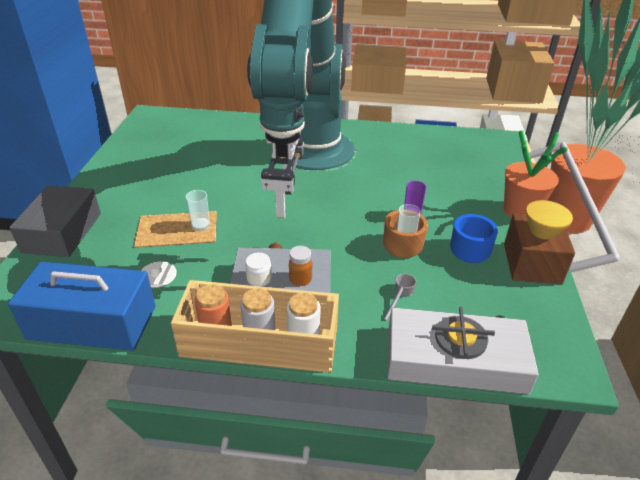

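View pics/side0.png

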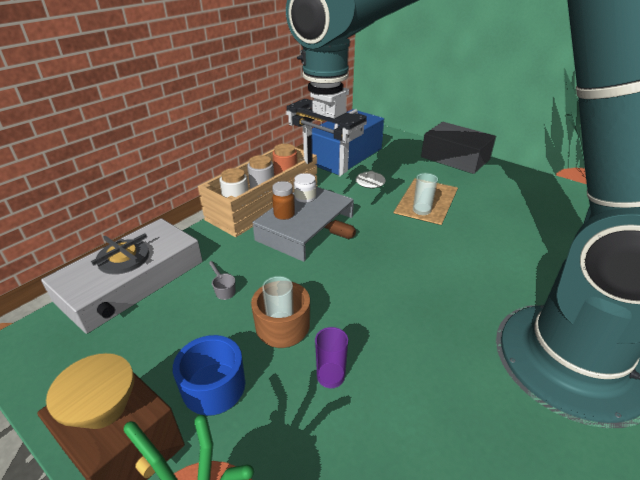

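Scene view: the mortar-shaped things are the brown wooden pot at (405,232) and the blue one at (473,238); wooden is meant. The tumbler-shaped ones are clear glass in the wooden pot (408,218), purple (414,197), and clear on the mat (198,210), which is the other tumbler. The one in the wooden pot is meant. The pestle head sticks out at side (342,229). Next come measurements and one crop to confirm.

```bash
python3 - <<'E'
from h import *
S=load('side0');C=load('scene0')
a=cv2.resize(S['frame'][170:420,230:380],None,fx=2.4,fy=2.4);b=cv2.resize(C['frame'][170:300,350:510],None,fx=2.5,fy=2.5)
cv=np.zeros((600,800,3),np.uint8);cv[:a.shape[0],:a.shape[1]]=a;cv[:b.shape[0],380:380+b.shape[1]]=b;cv2.imwrite('pics/crop1.png',cv)
for tag,c in(('side',S),('scene',C)):
    W=cloud(c);hsv=cv2.cvtColor(c['frame'],cv2.COLOR_BGR2HSV);h,s,v=[hsv[...,i].astype(int) for i in range(3)]
    x,y,z=W[...,0],W[...,1],W[...,2];ok=c['depth']>0
    brown=(h<15)&(s>100)&ok
    def circ(m,n):
        p=W[m][:,:2]
        if len(p)<15: print(tag,n,len(p));return
        A=np.c_[2*p,np.ones(len(p))];q=np.linalg.lstsq(A,(p**2).sum(1),rcond=None)[0];r=np.sqrt(q[2]+q[0]**2+q[1]**2)
        print(tag,n,len(p),q[:2].round(4),'r',r.round(4),p.min(0).round(3),p.max(0).round(3))
    m=brown&(x>.35)&(x<.9)&(y>.1)&(y<.4)
    circ(m&(z>.08)&(z<.09),'mortar rim')
    g=(x>.3)&(x<.9)&ok&(s<110)
    circ(g&(y>.1)&(y<.4)&(z>.115)&(z<.13),'tumbler top')
    circ(g&(y<-.1)&(z>.1)&(z<.115),'other top')
    m=(h>8)&(h<28)&(s>70)&ok&(x>.3)&(x<.9)&(y<-.1)&(y>-.5)&(z>.002)&(z<.012)
    p=W[m][:,:2].astype(np.float32);print(tag,'mat',len(p),cv2.minAreaRect(p) if len(p) else 0)
    m=brown&(x>.4)&(x<.8)&(y>-.2)&(y<.15)&(z>.004)&(z<.045);p=W[m]
    print(tag,'pestle',len(p),p.min(0).round(3),p.max(0).round(3)) if len(p) else 0
    t=p[p[:,2]>.03];print('  top pts',len(t)); 
    if len(t)>5: print(cv2.fitLine(t[:,:2].astype(np.float32),2,0,.01,.01).ravel(),t.min(0).round(3),t.max(0).round(3))
    m=(s<60)&ok&(z>.055)&(z<.064)&(x>.5)&(x<1.1)&(y>-.25)&(y<.25);p=W[m][:,:2].astype(np.float32);print(tag,'shelf',len(p),cv2.minAreaRect(p) if len(p) else 0)
    m=ok&(h>125)&(h<160)&(s>80)&(z>.01)&(x>.2)&(x<.9);p=W[m];print('purple',p.min(0).round(3),p.max(0).round(3))
    m=ok&(h>105)&(h<125)&(s>120)&(z>.06)&(z<.1)&(y>.1)&(x<.9);circ(m,'blue')
E
```

```text
side mortar rim 621 [0.4873 0.3057] r 0.0516 [0.431 0.246] [0.545 0.362]
side tumbler top 365 [0.6951 0.2501] r 0.2175 [0.46 0.1 ] [0.898 0.338]
side other top 375 [ 0.9003 -1.1341] r 0.9608 [ 0.452 -2.106] [ 0.9   -0.105]
side mat 1072 ((0.6280953884124756, -0.30316483974456787), (0.4054666757583618, 0.22456054389476776), 13.725069046020508)
side pestle 327 [ 0.555 -0.047  0.008] [ 0.633 -0.013  0.039]
  top pts 132
[ 0.98431814  0.17640235  0.58898824 -0.03068075] [ 0.559 -0.047  0.03 ] [ 0.622 -0.017  0.039]
side shelf 2359 ((0.7442004680633545, -0.009876742959022522), (0.27185696363449097, 0.3308326303958893), 79.44633483886719)
purple [0.311 0.303 0.01 ] [0.368 0.362 0.107]
side blue 2145 [0.4817 0.4903] r 0.0516 [0.427 0.432] [0.543 0.546]
scene mortar rim 322 [0.4947 0.3046] r 0.0516 [0.443 0.249] [0.552 0.359]
scene tumbler top 250 [0.6669 0.1731] r 0.2242 [0.461 0.101] [0.899 0.338]
scene other top 380 [ 0.6732 -0.2631] r 0.1909 [ 0.453 -0.301] [ 0.9   -0.101]
scene mat 2051 ((0.6409879326820374, -0.28521233797073364), (0.4602031409740448, 0.23200488090515137), 19.835710525512695)
scene pestle 36 [ 0.57  -0.051  0.029] [ 0.589 -0.021  0.042]
  top pts 35
[ 0.3107829  -0.95048094  0.5783388  -0.03506726] [ 0.57  -0.051  0.03 ] [ 0.589 -0.023  0.042]
scene shelf 2181 ((0.7067676186561584, -0.0704064667224884), (0.4527437388896942, 0.2943466603755951), 74.31855773925781)
purple [0.308 0.299 0.028] [0.501 0.36  0.13 ]
scene blue 904 [0.4913 0.4883] r 0.0517 [0.424 0.432] [0.549 0.545]
```

View pics/crop1.png

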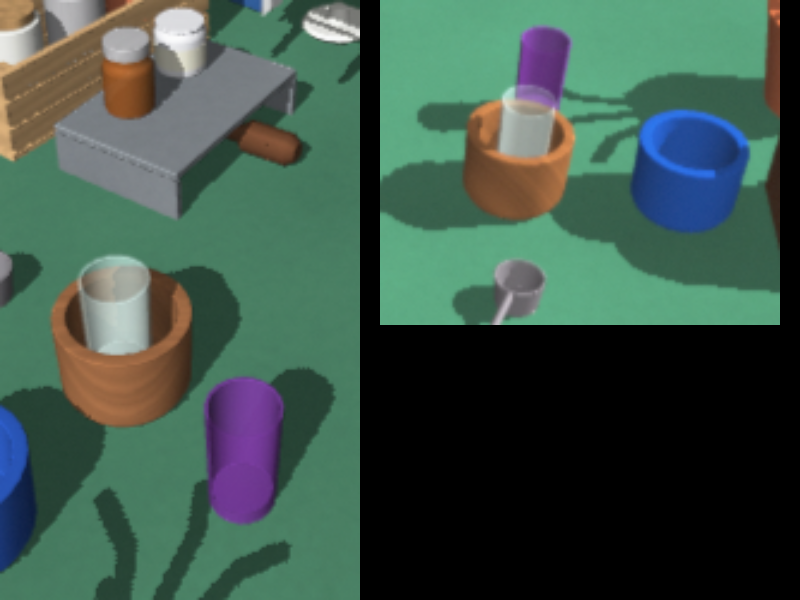

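View pics/wrist0.png

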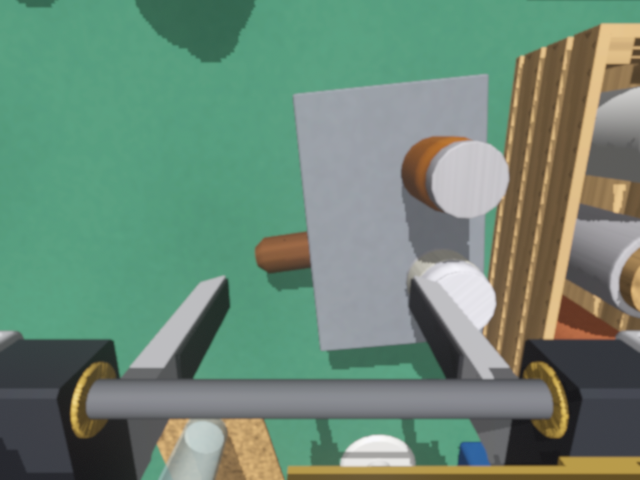

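The crop confirms it: clear glass inside the brown wooden pot, with purple glass and blue pot as decoys. The pestle head points at the robot from under the shelf front. Next I refine the positions by casting mask pixels.

```bash
python3 - <<'E'
from h import *
S=load('side0');C=load('scene0');Wr=load('wrist0')
print(np.round(bot.get_obs()['ee_rot'],3).tolist())
def ell(p):
    p=p[:,:2];A=np.c_[2*p,np.ones(len(p))];q=np.linalg.lstsq(A,(p**2).sum(1),rcond=None)[0];return q[:2].round(4),np.sqrt(q[2]+q[:2]@q[:2]).round(4)
for tag,c in(('side',S),('scene',C)):
    W=cloud(c);hsv=cv2.cvtColor(c['frame'],cv2.COLOR_BGR2HSV);h,s,v=[hsv[...,i].astype(int) for i in range(3)]
    x,y,z=W[...,0],W[...,1],W[...,2]
    m=(np.hypot(x-.491,y-.304)<.07)&(z>.095)&(z<.14);p=W[m];print(tag,'tumb',len(p),p.min(0).round(3),p.max(0).round(3))
    top=p[p[:,2]>p[:,2].max()-.008];print('  top',len(top),top.min(0).round(3),top.max(0).round(3),ell(top))
    # mat in image: cast mask to z=.006
    roi=np.zeros(h.shape,np.uint8);m=((h>8)&(h<30)&(s>90)).astype(np.uint8)
    if tag=='side': roi[165:235,385:470]=1
    else: roi[200:255,125:225]=1
    vv,uu=np.nonzero(cv2.morphologyEx(m*roi,cv2.MORPH_OPEN,np.ones((2,2))))
    P=np.array([cast(c,a,b,.006)[:2] for a,b in zip(uu,vv)],np.float32);print(tag,'mat',len(P),cv2.minAreaRect(P),cv2.boxPoints(cv2.minAreaRect(P)).round(3).tolist())
    m=(abs(x-.45)<.15)&(y<-.2)&(y>-.5)&(z>.03)&(z<.13);p=W[m];print(tag,'other',len(p),np.median(p,0).round(3),np.percentile(p,3,0).round(3),np.percentile(p,97,0).round(3))
# pestle & shelf in wrist view
c=Wr;hsv=cv2.cvtColor(c['frame'],cv2.COLOR_BGR2HSV);h,s,v=[hsv[...,i].astype(int) for i in range(3)]
m=((h<14)&(s>100)).astype(np.uint8);m[:, :250]=0;m[:,318:]=0;m[:220]=0;m[285:]=0
vv,uu=np.nonzero(m);P=np.array([cast(c,a,b,.019)[:2] for a,b in zip(uu,vv)])
print('pestle wrist',len(P),P.min(0),P.max(0))
for xx in np.arange(P[:,0].min(),P[:,0].max(),.008):
    q=P[abs(P[:,0]-xx)<.004];print(xx.round(3),q[:,1].min().round(4),q[:,1].max().round(4),q[:,1].mean().round(4))
for u,vv in[(294,94),(487,75),(320,349)]:print('shelf corner',cast(c,u,vv,.06).round(4))
E
```

```text
[[-0.0, 1.0, -0.001], [1.0, 0.0, -0.0], [-0.0, -0.001, -1.0]]
side tumb 673 [0.46  0.28  0.095] [0.518 0.338 0.127]
  top 196 [0.46  0.28  0.119] [0.518 0.338 0.127] (array([0.4888, 0.3092]), np.float64(0.0272))
side mat 1167 ((0.49194613099098206, -0.32679814100265503), (0.137656107544899, 0.22081543505191803), 13.624337196350098) [[0.39899998903274536, -0.23600000143051147], [0.45100000500679016, -0.44999998807907104], [0.5849999785423279, -0.4180000126361847], [0.5329999923706055, -0.2029999941587448]]
side other 664 [ 0.475 -0.253  0.085] [ 0.453 -0.298  0.033] [ 0.505 -0.243  0.109]
scene tumb 406 [0.458 0.281 0.095] [0.523 0.338 0.13 ]
  top 91 [0.461 0.283 0.122] [0.523 0.338 0.13 ] (array([0.4925, 0.3095]), np.float64(0.0274))
scene mat 2080 ((0.5069026350975037, -0.3305300772190094), (0.14245977997779846, 0.21945208311080933), 13.687686920166016) [[0.41200000047683716, -0.2409999966621399], [0.46399998664855957, -0.45399999618530273], [0.6019999980926514, -0.41999998688697815], [0.550000011920929, -0.2070000022649765]]
scene other 668 [ 0.501 -0.266  0.086] [ 0.456 -0.295  0.034] [ 0.513 -0.243  0.113]
pestle wrist 1489 [ 0.55974429 -0.05376547] [ 0.61266628 -0.01591985]
0.56 -0.0493 -0.0276 -0.0384
0.568 -0.0538 -0.0223 -0.0373
0.576 -0.0538 -0.0212 -0.0369
0.584 -0.0527 -0.0191 -0.0357
0.592 -0.0527 -0.018 -0.0345
0.6 -0.0515 -0.017 -0.0341
0.608 -0.0504 -0.0159 -0.0334
shelf corner [0.6036 0.1124 0.06  ]
shelf corner [0.7599 0.1267 0.06  ]
shelf corner [ 0.6251 -0.124   0.06  ]
```

Call:
{"name": "send_rows", "arguments": {"rows": [[[1,-1.12,2.58,0,0,0,0],[1,-1.12,2.58,0,0,0,0],[1,-1.12,2.58,0,0,0,0],[1,-1.12,2.58,0,0,0,0],[1,-1.12,2.58,0,0,0,0],[1,-1.12,2.58,0,0,0,0],[1,-1.12,2.58,0,0,0,0],[1,-1.12,2.58,0,0,0,0],[1,-1.12,2.58,0,0,0,0],[1,-1.12,2.58,0,0,0,0],[1,-1.12,2.58,0,0,0,0],[1,-1.12,2.58,0,0,0,0]]]}}

```text
t: 1.15
ee_pos: [0.4898, 0.3107, 0.2303]
ee_rot: [[0.0, 1.0, -0.0], [1.0, -0.0, -0.0], [-0.0, -0.0, -1.0]]
wrist_force: [0.2, -0.2, 0.3]
opening: 1.001
grip_force: 0.0
```

```bash
python3 - <<'E'
from h import *
c=cap('wrist','wrist1');print(bot.get_obs()['ee_pos'])
W=cloud(c);x,y,z=[W[...,i] for i in range(3)]
m=(np.hypot(x-.491,y-.305)<.08)&(z>.117)&(z<.135);p=W[m];print(len(p),p.min(0),p.max(0))
for X in[(.4905,.3093,.125),(.491,.304,.085)]:print(proj(c,X))
E
```

```text
[0.48681905 0.3162732  0.23035536]
1373 [0.46497215 0.28055697 0.11700487] [0.52165257 0.33789813 0.1284737 ]
(np.float64(320.6377638640886), np.float64(250.00757006744848))
(np.float64(321.02693830330924), np.float64(241.97647952605936))
```

View pics/wrist1.png

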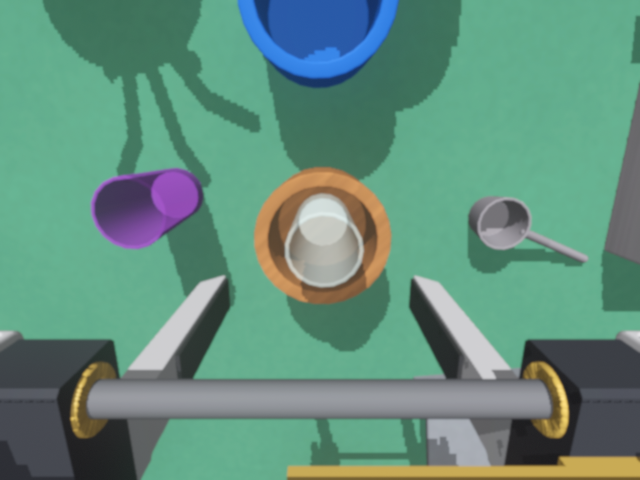

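Wrist view: the glass top is at (324,247), inside the wooden mortar rim centred near (322,235), and between the fingers. I'll descend.

Call:
{"name": "send_rows", "arguments": {"rows": [[[1,0.2,0,0,0,0,0],[1,0,0,-2.3,0,0,0],[1,0,0,-2.3,0,0,0],[1,0,0,-2.3,0,0,0],[1,0,0,-2.3,0,0,0],[1,0,0,-2.1,0,0,0],[1,0,0,0,0,0,0],[1,0,0,0,0,0,0],[-1,0,0,0,0,0,0],[-1,0,0,0,0,0,0],[-1,0,0,0,0,0,0],[-1,0,0,0,0,0,0]]], "squeeze": 12}}

```text
t: 2.2
ee_pos: [0.493, 0.3098, 0.1184]
ee_rot: [[0.0, 1.0, 0.001], [1.0, -0.0, 0.001], [0.001, 0.001, -1.0]]
wrist_force: [0.3, -0.1, -0.6]
opening: 0.753
grip_force: 0.0
```

Call:
{"name": "send_rows", "arguments": {"rows": [[[-1,0,0,0,0,0,0],[-1,0,0,0,0,0,0],[-1,0,0,0,0,0,0],[-1,0,0,0.5,0,0,0]]]}}

```text
t: 2.53
ee_pos: [0.4922, 0.3093, 0.1219]
ee_rot: [[-0.0, 1.0, -0.001], [1.0, 0.0, -0.001], [-0.001, -0.001, -1.0]]
wrist_force: [0.2, -0.8, -2.4]
opening: 0.619
grip_force: 12.0
```

Call:
{"name": "send_rows", "arguments": {"rows": [[[-1,0,0,1.8,0,0,0],[-1,0,0,1.8,0,0,0],[-1,0,0,1.8,0,0,0],[-1,0,0,1.8,0,0,0],[-1,0,0,1.9,0,0,0],[-1,0,0,1.9,0,0,0],[-1,0,-1.4,0,0,0,0],[-1,0.2,-2.8,0,0,0,0],[-1,0.2,-2.8,0,0,0,0],[-1,0.2,-2.8,0,0,0,0],[-1,0.2,-2.8,0,0,0,0],[-1,0.2,-2.8,0,0,0,0]]]}}

```text
t: 3.53
ee_pos: [0.502, 0.1535, 0.2319]
ee_rot: [[0.0, 1.0, -0.001], [1.0, -0.0, -0.0], [-0.0, -0.001, -1.0]]
wrist_force: [0.5, 0.2, -2.3]
opening: 0.62
grip_force: 12.0
```

Call:
{"name": "send_rows", "arguments": {"rows": [[[-1,0.2,-2.8,0,0,0,0],[-1,0.2,-2.8,0,0,0,0],[-1,0.2,-2.8,0,0,0,0],[-1,0.2,-2.8,0,0,0,0],[-1,0,-2.8,0,0,0,0],[-1,0,-2.8,0,0,0,0],[-1,0,-2.8,0,0,0,0],[-1,0,-2.8,0,0,0,0],[-1,0,-2.8,0,0,0,0],[-1,0,-2.8,0,0,0,0],[-1,0,-2.8,0,0,0,0],[-1,0,-2.8,0,0,0,0]]]}}

```text
t: 4.53
ee_pos: [0.5096, -0.1821, 0.232]
ee_rot: [[0.0, 1.0, -0.001], [1.0, -0.0, 0.0], [0.0, -0.001, -1.0]]
wrist_force: [-0.4, -0.4, -2.3]
opening: 0.617
grip_force: 12.0
```

Call:
{"name": "send_rows", "arguments": {"rows": [[[-1,0,-2.8,0,0,0,0],[-1,0,-2.8,0,0,0,0],[-1,0,-2.8,0,0,0,0],[-1,0,-2.8,0,0,0,0],[-1,0,-2.8,0,0,0,0],[-1,0,-2.8,0,0,0,0],[-1,0,-2.0,0,0,0,0],[-1,0,-1.3,0,0,0,0],[-1,0,0,0,0,0,0],[-1,0,0,0,0,0,0],[-1,0,0,0,0,0,0],[-1,0,0,0,0,0,0]]]}}

```text
t: 5.53
ee_pos: [0.5109, -0.38, 0.2324]
ee_rot: [[-0.002, 1.0, 0.0], [1.0, 0.002, 0.001], [0.001, 0.0, -1.0]]
wrist_force: [0.2, -0.2, -1.9]
opening: 0.616
grip_force: 12.0
```

```bash
python3 - <<'E'
from h import *
o=bot.get_obs();print(o['ee_pos'],o['opening'],o['grip_force'])
a=cap('side','side2')['frame'];b=cap('wrist','wrist2')['frame']
cv2.imwrite('pics/both2.png',np.hstack([cv2.resize(a[60:300,300:540],(400,400)),cv2.resize(b,(400,400))]))
E
```

```text
[ 0.51093244 -0.3800366   0.23242046] 0.6161244557621444 11.999859041534364
```

View pics/both2.png

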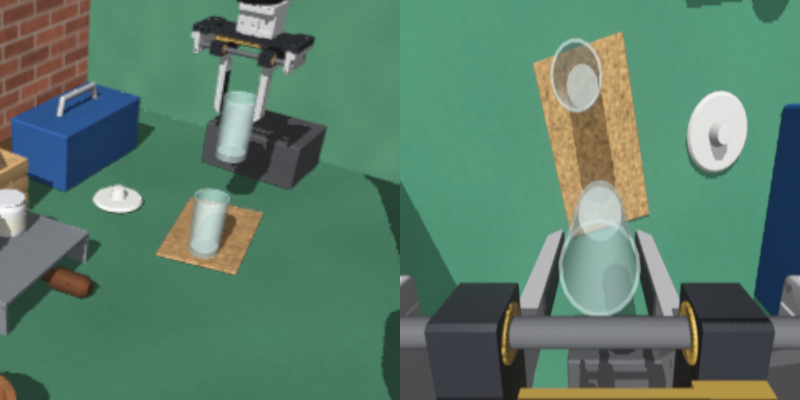

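The glass is held upright over the cork mat, the other glass stands at the far end, and the path down is clear. I'll check the mat corners from the wrist view.

```bash
python3 - <<'E'
from h import *
c=load('wrist2')
P=[cast(c,*q,.006) for q in[(213,76),(355,38),(397,258)]];print(np.round(P,4))
print('centre',((P[0]+P[2])/2).round(4),'o',cast(c,292,104,.006))
E
```

```text
[[ 0.4096 -0.2461  0.006 ]
 [ 0.5437 -0.2133  0.006 ]
 [ 0.5951 -0.4279  0.006 ]]
centre [ 0.5023 -0.337   0.006 ] o [ 0.48424526 -0.27105201  0.006     ]
```

Call:
{"name": "send_rows", "arguments": {"rows": [[[-1,0,-0.4,-2.0,0,0,0],[-1,0,0,-2.2,0,0,0],[-1,0,0,-2.2,0,0,0],[-1,0,0,-2.2,0,0,0],[-1,0,0,-1.6,0,0,0],[-1,0,0,-1.0,0,0,0],[-1,0,0,-0.8,0,0,0],[-1,0,0,-0.5,0,0,0],[-1,0,0,0,0,0,0],[-1,0,0,0,0,0,0]]]}}

```text
t: 6.47
ee_pos: [0.5109, -0.3855, 0.1081]
ee_rot: [[-0.0, 1.0, 0.001], [1.0, 0.0, -0.0], [-0.0, 0.001, -1.0]]
wrist_force: [-0.5, 0.0, -2.6]
opening: 0.621
grip_force: 12.0
```

Call:
{"name": "send_rows", "arguments": {"rows": [[[-1,0,0,-0.15,0,0,0],[-1,0,0,-0.1,0,0,0],[-1,0,0,0,0,0,0]]]}}

```text
t: 6.72
ee_pos: [0.5107, -0.3855, 0.1052]
ee_rot: [[0.0, 1.0, 0.0], [1.0, -0.0, -0.0], [-0.0, 0.0, -1.0]]
wrist_force: [-0.1, -0.4, -1.8]
opening: 0.618
grip_force: 12.0
```

Call:
{"name": "send_rows", "arguments": {"rows": [[[-1,0,0,-0.1,0,0,0],[-1,0,0,0,0,0,0]]]}}

```text
t: 6.88
ee_pos: [0.5106, -0.3854, 0.1039]
ee_rot: [[-0.0, 1.0, -0.0], [1.0, 0.0, -0.0], [-0.0, -0.0, -1.0]]
wrist_force: [0.3, -0.0, -1.6]
opening: 0.62
grip_force: 12.0
```

Call:
{"name": "send_rows", "arguments": {"rows": [[[-1,0,0,-0.1,0,0,0],[-1,0,0,-0.05,0,0,0],[-1,0,0,0,0,0,0]]]}}

```text
t: 7.13
ee_pos: [0.5112, -0.3857, 0.1035]
ee_rot: [[-0.0, 1.0, 0.001], [1.0, 0.0, -0.001], [-0.001, 0.001, -1.0]]
wrist_force: [-1.5, 2.2, 10.7]
opening: 0.615
grip_force: 12.0
```

Call:
{"name": "send_rows", "arguments": {"rows": [[[-1,0,0,-0.1,0,0,0],[-1,0,0,0,0,0,0]]]}}

```text
t: 7.3
ee_pos: [0.5112, -0.3859, 0.1028]
ee_rot: [[-0.0, 1.0, 0.002], [1.0, 0.0, -0.001], [-0.001, 0.002, -1.0]]
wrist_force: [-2.6, 2.0, 13.3]
opening: 0.617
grip_force: 12.0
```

Call:
{"name": "send_rows", "arguments": {"rows": [[[-1,0,0,0.15,0,0,0],[0.4,0,0,0,0,0,0],[0.6,0,0,0,0,0,0],[1,0,0,0,0,0,0],[1,0,0,0,0,0,0],[1,0,0,1.5,0,0,0],[1,0,0,3,0,0,0],[1,0,0,3,0,0,0],[1,0,0,3,0,0,0],[1,0,0,2.5,0,0,0],[1,0,0,0,0,0,0],[1,0,0,0,0,0,0]]]}}

```text
t: 8.3
ee_pos: [0.511, -0.3857, 0.2341]
ee_rot: [[-0.0, 1.0, 0.002], [1.0, 0.0, -0.001], [-0.001, 0.002, -1.0]]
wrist_force: [-0.8, -0.2, -1.4]
opening: 0.998
grip_force: 0.0
```

```bash
python3 - <<'E'
from h import *
c=cap('wrist','wrist3');S=cap('side','side3')
for t,k in(('w',c),('s',S)):
    W=cloud(k);x,y,z=[W[...,i] for i in range(3)]
    m=(np.hypot(x-.511,y+.386)<.05)&(z>.02)&(z<.2)
    p=W[m];top=p[(p[:,2]>.1)&(p[:,2]<.125)];print(t,len(p),len(top),p[:,2].max(),top.min(0),top.max(0))
o=bot.get_obs();print(o['ee_pos'],o['t'])
E
```

```text
w 3710 1331 0.11439938239169324 [ 0.48194868 -0.4136524   0.10003485] [ 0.53895496 -0.35632299  0.11439938]
s 446 128 0.1115004536696568 [ 0.47713391 -0.41601729  0.10007865] [ 0.53504932 -0.35373324  0.11150045]
[ 0.51026226 -0.38507727  0.23191819] 8.4
```

Tumbler placed upright at (0.511, -0.385), top at z ≈ 0.111. Next I move to the pestle head, turning the jaws across its axis.

Call:
{"name": "send_rows", "arguments": {"rows": [[[1,0.5,2.5,0,0,0,6.8],[1,0.5,2.5,0,0,0,6.8],[1,0.5,2.5,0,0,0,6.8],[1,0.5,2.5,0,0,0,6.8],[1,0.5,2.5,0,0,0,6.8],[1,0.5,2.5,0,0,0,6.8],[1,0.5,2.5,0,0,0,6.8],[1,0.5,2.5,0,0,0,6.8],[1,0.5,2.5,0,0,0,6.8],[1,0.5,2.5,0,0,0,6.8],[1,0.5,2.5,0,0,0,6.8],[1,0.5,2.5,0,0,0,6.8]]]}}

```text
t: 9.4
ee_pos: [0.5701, -0.084, 0.2316]
ee_rot: [[-0.99, 0.14, -0.002], [0.14, 0.99, 0.0], [0.002, 0.0, -1.0]]
wrist_force: [1.0, -0.1, -0.2]
opening: 0.998
grip_force: 0.0
```

Call:
{"name": "send_rows", "arguments": {"rows": [[[1,0.5,2.5,0,0,0,6.8],[1,0.5,2.3,0,0,0,6.8],[1,0,0,0,0,0,0],[1,0,0,0,0,0,0],[1,0,0,0,0,0,0],[1,0,0,0,0,0,0]]]}}

```text
t: 9.9
ee_pos: [0.5802, -0.0385, 0.2323]
ee_rot: [[-0.996, -0.088, -0.001], [-0.088, 0.996, -0.0], [0.001, -0.0, -1.0]]
wrist_force: [0.4, 1.3, -0.7]
opening: 0.999
grip_force: 0.0
```

```bash
python3 - <<'E'
from h import *
c=cap('wrist','wrist4');o=bot.get_obs();print(o['ee_pos'],o['q'],o['ee_rot'])
hsv=cv2.cvtColor(c['frame'],cv2.COLOR_BGR2HSV);h,s,v=[hsv[...,i].astype(int) for i in range(3)]
vv,uu=np.nonzero((h<14)&(s>100))
P=np.array([cast(c,a,b,.019)[:2] for a,b in zip(uu,vv)]);k=(abs(P[:,0]-.59)<.05)&(abs(P[:,1]+.035)<.04);P=P[k]
print(len(P),P.min(0),P.max(0))
for xx in np.arange(P[:,0].min(),P[:,0].max(),.008):
    q=P[abs(P[:,0]-xx)<.004];print(xx.round(3),q[:,1].min().round(4),q[:,1].max().round(4),q[:,1].mean().round(4))
E
```

```text
[ 0.58031789 -0.0384898   0.23250866] [ 0.19069277  0.34746721 -0.22273079  1.71654922  0.0853569   1.08762609
  1.60011148] [[-9.96111009e-01 -8.81049737e-02 -6.09246741e-04]
 [-8.81048114e-02  9.96111168e-01 -2.88362474e-04]
 [ 6.32283651e-04 -2.33563465e-04 -9.99999773e-01]]
1638 [ 0.56100731 -0.04950862] [ 0.62579268 -0.01453815]
0.561 -0.0444 -0.0262 -0.0349
0.569 -0.0467 -0.0214 -0.0334
0.577 -0.0486 -0.0206 -0.0344
0.585 -0.0478 -0.0197 -0.0333
0.593 -0.0481 -0.018 -0.0327
0.601 -0.0495 -0.0171 -0.0322
0.609 -0.0481 -0.0163 -0.0321
0.617 -0.0475 -0.0145 -0.0305
0.625 -0.0448 -0.0164 -0.0313
```

View pics/wrist4.png

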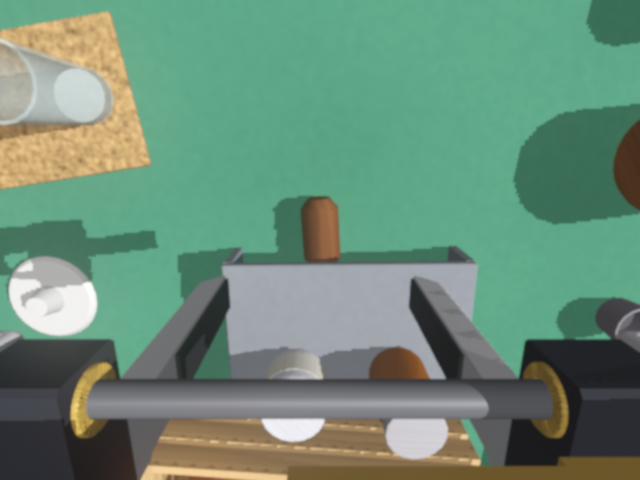

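Wrist view: the pestle head is at (320,228) in front of the shelf, lined up with the jaws. I'll descend over it.

Call:
{"name": "send_rows", "arguments": {"rows": [[[1,0.8,0.45,-1.5,0,0,0],[1,0,0,-2.8,0,0,0],[1,0,0,-2.8,0,0,0],[1,0,0,-2.8,0,0,0],[1,0,0,-2.8,0,0,0],[1,0,0,-2.8,0,0,0],[1,0,0,-2.4,0,0,0],[1,0,0,-1.4,0,0,0],[1,0,0,-0.7,0,0,0],[1,0,0,0,0,0,0],[1,0,0,0,0,0,0],[1,0,0,0,0,0,0]]]}}

```text
t: 10.95
ee_pos: [0.5893, -0.0331, 0.0341]
ee_rot: [[-0.996, -0.09, 0.002], [-0.09, 0.996, -0.0], [-0.002, -0.0, -1.0]]
wrist_force: [0.1, 0.4, -0.6]
opening: 1.0
grip_force: 0.0
```

Call:
{"name": "send_rows", "arguments": {"rows": [[[-1,0,0,0,0,0,0],[-1,0,0,0,0,0,0],[-1,0,0,0,0,0,0],[-1,0,0,0,0,0,0],[-1,0,0,0,0,0,0],[-1,0,0,0,0,0,0],[-1,0,0,0,0,0,0],[-1,0,0,0,0,0,0]]], "squeeze": 15}}

```text
t: 11.62
ee_pos: [0.5886, -0.0329, 0.0329]
ee_rot: [[-0.996, -0.091, -0.0], [-0.091, 0.996, -0.0], [0.0, -0.0, -1.0]]
wrist_force: [0.3, -0.6, -0.1]
opening: 0.468
grip_force: 0.2
```

Call:
{"name": "send_rows", "arguments": {"rows": [[[-1,0,0,0,0,0,0],[-1,0,0,0,0,0,0],[-1,0,0,0,0,0,0],[-1,0,0,0,0,0,0]]]}}

```text
t: 11.95
ee_pos: [0.5885, -0.0329, 0.0329]
ee_rot: [[-0.996, -0.091, -0.0], [-0.091, 0.996, -0.0], [0.0, -0.0, -1.0]]
wrist_force: [0.0, -1.4, 0.1]
opening: 0.401
grip_force: 14.9
```

Call:
{"name": "send_rows", "arguments": {"rows": [[[-1,-0.6,-0.05,0.05,0,0,0],[-1,-1.5,-0.13,0,0,0,0],[-1,-1.5,-0.13,0,0,0,0],[-1,-1.5,-0.13,0,0,0,0],[-1,-1.5,-0.13,0,0,0,0],[-1,-1.5,-0.13,0,0,0,0],[-1,-1.5,-0.13,0,0,0,0],[-1,-1.5,-0.13,0,0,0,0],[-1,-1.5,-0.13,0,0,0,0],[-1,-1.5,-0.13,0,0,0,0],[-1,-1.5,-0.13,0,0,0,0],[-1,-0.6,-0.05,0,0,0,0]]]}}

```text
t: 12.95
ee_pos: [0.4244, -0.0471, 0.0334]
ee_rot: [[-0.996, -0.09, -0.001], [-0.09, 0.996, -0.0], [0.001, -0.0, -1.0]]
wrist_force: [-0.7, -0.2, -1.2]
opening: 0.404
grip_force: 14.9
```

Call:
{"name": "send_rows", "arguments": {"rows": [[[-1,0,0,0,0,0,0],[-1,0,0,0,0,0,0],[0.2,0,0,0,0,0,0],[0.2,0,0,0,0,0,0],[0.2,0,0,0,0,0,0],[1,0,0,0,0,0,0],[1,0,0,0,0,0,0],[1,0,0,0,0,0,0],[1,0,0,2,0,0,0],[1,0,0,3,0,0,0],[1,0,0,3,0,0,0],[1,0,0,3,0,0,0]]]}}

```text
t: 13.95
ee_pos: [0.4262, -0.0467, 0.1447]
ee_rot: [[-0.996, -0.091, -0.001], [-0.091, 0.996, 0.0], [0.001, 0.0, -1.0]]
wrist_force: [1.4, -0.3, 0.5]
opening: 1.0
grip_force: 0.0
```

Call:
{"name": "send_rows", "arguments": {"rows": [[[1,0,0,3,0,0,0],[1,1,0,3,0,0,0],[1,2,0,2,0,0,0],[1,0,0,0,0,0,0],[1,0,0,0,0,0,0],[1,0,0,0,0,0,0],[1,0,0,0,0,0,0]]]}}

```text
t: 14.53
ee_pos: [0.4555, -0.0469, 0.2223]
ee_rot: [[-0.996, -0.091, -0.002], [-0.091, 0.996, 0.0], [0.002, 0.0, -1.0]]
wrist_force: [0.8, -0.3, -0.3]
opening: 1.002
grip_force: 0.0
```

```bash
python3 - <<'E'
from h import *
c=cap('wrist','wrist5');S=cap('side','side5');o=bot.get_obs();print(o['ee_pos'],o['q'])
for t,c in(('w',c),('s',S)):
    hsv=cv2.cvtColor(c['frame'],cv2.COLOR_BGR2HSV);h,s,v=[hsv[...,i].astype(int) for i in range(3)]
    W=cloud(c);m=(h<14)&(s>100)&(abs(W[...,0]-.5)<.14)&(abs(W[...,1]+.04)<.06)&(W[...,2]<.05)&(W[...,2]>.003)
    p=W[m];print(t,len(p),p.min(0).round(3),p.max(0).round(3))
    for xx in np.arange(p[:,0].min(),p[:,0].max(),.015):
        q=p[abs(p[:,0]-xx)<.006];print(xx.round(3),((q[:,1].min()+q[:,1].max())/2).round(4),np.ptp(q[:,1]).round(3),q[:,2].max().round(3))
cv2.imwrite('pics/both5.png',np.hstack([cv2.resize(S['frame'][100:340,230:550],(400,300)),cv2.resize(load('wrist5')['frame'],(400,300))]))
E
```

```text
[ 0.45581027 -0.04687596  0.22257046] [ 0.26860713  0.13590442 -0.25246435  2.01196322  0.04017182  0.99992786
  1.65813333]
w 3131 [ 0.399 -0.056  0.022] [ 0.577 -0.012  0.041]
0.399 -0.044 0.018 0.037
0.414 -0.0435 0.026 0.041
0.429 -0.0419 0.025 0.041
0.444 -0.0414 0.028 0.041
0.459 -0.0395 0.025 0.041
0.474 -0.039 0.016 0.034
0.489 -0.0371 0.015 0.033
0.504 -0.0357 0.015 0.033
0.519 -0.0336 0.016 0.033
0.534 -0.0317 0.015 0.033
0.549 -0.0303 0.016 0.034
0.564 -0.024 0.023 0.041
s 720 [ 0.394 -0.054  0.004] [ 0.573 -0.01   0.039]
0.394 -0.0424 0.02 0.033
0.409 -0.0407 0.027 0.038
0.424 -0.039 0.029 0.038
0.439 -0.0384 0.029 0.038
0.454 -0.0363 0.026 0.038
0.469 -0.0358 0.016 0.031
0.484 -0.0346 0.017 0.03
0.499 -0.0331 0.016 0.029
0.514 -0.0319 0.016 0.029
0.529 -0.0293 0.019 0.03
0.544 -0.0275 0.016 0.03
0.559 -0.0219 0.024 0.037
```

View pics/both5.png

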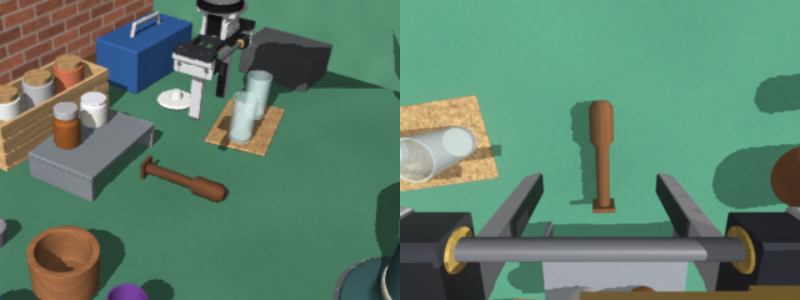

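The pestle lies free on the deck, its end plate 3 cm clear of the shelf front. I'll now take the handle.

Call:
{"name": "send_rows", "arguments": {"rows": [[[1,2.2,0.45,-1.0,0,0,0],[1,2.2,0.45,-2.0,0,0,0],[1,2.3,0.45,-2.7,0,0,0],[1,0,0,-2.8,0,0,0],[1,0,0,-2.8,0,0,0],[1,0,0,-2.8,0,0,0],[1,0,0,-2.5,0,0,0],[1,0,0,-1.6,0,0,0],[1,0,0,-0.8,0,0,0],[1,0,0,0,0,0,0],[1,0,0,0,0,0,0],[1,0,0,0,0,0,0]]]}}

```text
t: 15.63
ee_pos: [0.5242, -0.0334, 0.0344]
ee_rot: [[-0.996, -0.091, 0.001], [-0.091, 0.996, -0.0], [-0.001, -0.0, -1.0]]
wrist_force: [0.6, 0.5, -0.2]
opening: 1.001
grip_force: 0.0
```

Call:
{"name": "send_rows", "arguments": {"rows": [[[-1,0,0,0,0,0,0],[-1,0,0,0,0,0,0],[-1,0,0,0,0,0,0],[-1,0,0,0,0,0,0],[-1,0,0,0,0,0,0],[-1,0,0,0,0,0,0],[-1,0,0,0,0,0,0],[-1,0,0,0,0,0,0],[-1,0,0,0,0,0,0],[-1,0,0,0,0,0,0],[-1,0,0,0,0,0,0],[-1,0,0,0,0,0,0]]], "squeeze": 40}}

```text
t: 16.63
ee_pos: [0.5236, -0.0334, 0.0334]
ee_rot: [[-0.996, -0.091, 0.0], [-0.091, 0.996, -0.0], [-0.0, -0.0, -1.0]]
wrist_force: [1.0, -0.7, -0.5]
opening: 0.226
grip_force: 39.7
```

Call:
{"name": "send_rows", "arguments": {"rows": [[[-1,0,0,0,0,0,0],[-1,0,0,0,0,0,0],[-1,0,0,0,0,0,0],[-1,0,0,0,0,0,0]]]}}

```text
t: 16.97
ee_pos: [0.5236, -0.0334, 0.0334]
ee_rot: [[-0.996, -0.091, 0.0], [-0.091, 0.996, -0.0], [-0.0, -0.0, -1.0]]
wrist_force: [-0.1, 0.1, -0.3]
opening: 0.224
grip_force: 39.7
```

Call:
{"name": "send_rows", "arguments": {"rows": [[[-1,0,0,1,0,0,0],[-1,0,0,2,0,0,0],[-1,0,0,2.5,0,0,0],[-1,0,0,2.5,0,0,0],[-1,0,0,2.5,0,0,0],[-1,0,0,2.5,0,0,0],[-1,0,0,2.5,0,0,0],[-1,0,0,2.5,0,0,0],[-1,0,0,2.5,0,0,0],[-1,0,0,1,0,0,0],[-1,0,0,0,0,0,0],[-1,0,0,0,0,0,0]]]}}

```text
t: 17.97
ee_pos: [0.5233, -0.0334, 0.2481]
ee_rot: [[-0.996, -0.091, 0.0], [-0.091, 0.996, -0.0], [-0.0, -0.0, -1.0]]
wrist_force: [0.6, 0.1, -0.7]
opening: 0.221
grip_force: 39.7
```

```bash
cat > k.py <<'E'
import numpy as np
from scipy.optimize import least_squares
from scipy.spatial.transform import Rotation as Ro
def fk(q,d):
    R=np.eye(3);p=np.array([0,0,d[0]])
    for i in range(7):
        R=R@Ro.from_euler('z' if i%2==0 else 'y',q[i]).as_matrix()
        if i in(1,3,5): p=p+R@np.array([d[{1:4,3:5,5:6}[i]],0,d[{1:1,3:2,5:3}[i]]])
    return p,R
E
python3 - <<'E'
from h import *;from k import *
o=bot.get_obs()
D=[([-0.042,0.417,-0.01,1.614,0.005,1.111,-0.053],[.625,0,.23]),([.19069277,.34746721,-.22273079,1.71654922,.0853569,1.08762609,1.60011148],[.58031789,-.0384898,.23250866]),
([.26860713,.13590442,-.25246435,2.01196322,.04017182,.99992786,1.65813333],[.45581027,-.04687596,.22257046]),(o['q'],o['ee_pos'])]
f=lambda d:np.concatenate([fk(q,d)[0]-x for q,x in D])
s=least_squares(f,[.3,.4,.4,.25,0,0,0]);d=s.x;print(d,abs(s.fun).max());print(o['q'].round(3),fk(o['q'],d)[1].round(2),o['ee_rot'].round(2))
np.save('d.npy',d)
lo=np.array([-2.81,-.39,-1.27,.06,-1.19,.19,-2.82])+.05;hi=np.array([2.81,2.02,1.25,2.57,4.33,2,2.82])-.05
a=np.arctan2(.304,.492)
Rt=fk(o['q'],d)[1];yaw=a-np.arctan2(.09,.996)
for phi in(30,40,45,50,55,60):
  for z in(.13,.2,.25):
    R=Ro.from_euler('z',a)*Ro.from_euler('y',-phi,degrees=True)*Ro.from_euler('z',-a);R=R.as_matrix()@Ro.from_euler('z',yaw).as_matrix()@Rt
    p=np.array([.492,.304,z])+.05*np.array([np.cos(a),np.sin(a),0])
    g=lambda q:np.r_[(fk(q,d)[0]-p)*10,(fk(q,d)[1]-R).ravel(),(q-o['q'])*.003]
    r=least_squares(g,np.clip(o['q'],lo+.01,hi-.01),bounds=(lo,hi));e=np.abs(r.fun[:12]).max();print(phi,z,e.round(3),r.x.round(2))
cap('side','side6')
E
```

```text
[22.46742087  0.55804416 -0.16197429 22.98743193 -0.2268201  -0.09181299
 -0.71761343] 0.022764633956733324
[ 0.234  0.231 -0.265  1.836  0.068  1.084  1.605] [[ 0.09  1.    0.  ]
 [ 1.   -0.09  0.  ]
 [ 0.    0.   -1.  ]] [[-1.   -0.09  0.  ]
 [-0.09  1.   -0.  ]
 [-0.   -0.   -1.  ]]
30 0.13 0.441 [-0.88 -0.25 -1.22  2.27 -0.25  1.02 -0.75]
30 0.2 0.438 [-1.02 -0.08 -1.22  2.52 -0.09  0.7  -0.97]
30 0.25 0.426 [-2.59  0.63 -0.    2.24  0.    0.34 -1.39]
40 0.13 0.581 [-0.88 -0.25 -1.22  2.27 -0.25  1.02 -0.75]
40 0.2 0.578 [-1.02 -0.08 -1.22  2.52 -0.09  0.7  -0.97]
40 0.25 0.567 [-2.59  0.64 -0.    2.24  0.    0.33 -1.39]
45 0.13 0.644 [-0.88 -0.25 -1.22  2.27 -0.25  1.02 -0.75]
45 0.2 0.642 [-1.02 -0.08 -1.22  2.52 -0.09  0.7  -0.97]
45 0.25 0.63 [-2.59  0.64 -0.    2.24  0.    0.33 -1.39]
50 0.13 0.702 [-0.88 -0.25 -1.22  2.27 -0.25  1.02 -0.75]
50 0.2 0.7 [-1.02 -0.08 -1.22  2.52 -0.09  0.7  -0.97]
50 0.25 0.688 [-2.59  0.64 -0.    2.24  0.    0.33 -1.39]
55 0.13 0.754 [-0.88 -0.25 -1.22  2.27 -0.25  1.02 -0.75]
55 0.2 0.752 [-1.02 -0.08 -1.22  2.52 -0.09  0.7  -0.97]
55 0.25 0.74 [-2.59  0.64 -0.    2.24  0.    0.33 -1.39]
60 0.13 0.801 [-0.88 -0.25 -1.22  2.27 -0.25  1.02 -0.75]
60 0.2 0.798 [-1.02 -0.08 -1.22  2.52 -0.09  0.7  -0.97]
60 0.25 0.786 [-2.59  0.64 -0.    2.24  0.    0.33 -1.39]
```

Call:
{"name": "send_rows", "arguments": {"rows": [[[-1,0,1.2,0,0,0,2.5],[-1,0,2.6,0,0,0,3],[-1,0,2.6,0,0,0,3],[-1,0,2.6,0,0,0,3],[-1,0,2.6,0,0,0,3],[-1,0,2.6,0,0,0,3],[-1,0,2.6,0,0,0,3],[-1,0,2.6,0,0,0,3],[-1,0,2.6,0,0,0,3],[-1,0.1,2.6,0,0,0,0],[-1,0.1,2.6,0,0,0,0],[-1,0.1,2.6,0,0,0,0]]]}}

```text
t: 19.02
ee_pos: [0.5255, 0.2665, 0.247]
ee_rot: [[-0.849, -0.528, -0.002], [-0.528, 0.849, -0.0], [0.002, 0.001, -1.0]]
wrist_force: [0.3, 0.1, -1.3]
opening: 0.224
grip_force: 39.7
```

Call:
{"name": "send_rows", "arguments": {"rows": [[[-1,0.1,2.6,0,0,0,0],[-1,0.1,2.4,0,0,0,0],[-1,0.1,1.3,0,0,0,0],[-1,0,0,0,2.1,-3.4,0],[-1,0,0,0,2.63,-4.25,0],[-1,0,0,0,2.63,-4.25,0],[-1,0,0,0,2.63,-4.25,0],[-1,0,0,0,2.63,-4.25,0],[-1,0,0,0,2.63,-4.25,0],[-1,0,0,0,2.63,-4.25,0],[-1,0,0,0,0,0,0],[-1,0,0,0,0,0,0]]]}}

```text
t: 20.02
ee_pos: [0.5287, 0.3271, 0.2476]
ee_rot: [[-0.706, -0.526, 0.473], [-0.438, 0.85, 0.292], [-0.556, -0.001, -0.831]]
wrist_force: [0.6, 0.8, -1.4]
opening: 0.224
grip_force: 39.7
```

```bash
python3 - <<'E'
from h import *
o=bot.get_obs();print(o['q'].round(2),np.degrees(np.arccos(-o['ee_rot'][2,2])),o['ee_rot'][:,1])
E
```

```text
[-0.21  0.17 -0.45  2.06  0.34  0.36  1.21] 33.79666169830773 [-5.26226372e-01  8.50344270e-01 -6.54552914e-04]
```

Call:
{"name": "send_rows", "arguments": {"rows": [[[-1,0,0,0,2.63,-4.25,0],[-1,0,0,0,2.63,-4.25,0],[-1,0,0,0,2.63,-4.25,0],[-1,0,0,0,2.1,-3.4,0],[-1,0,0,0,0,0,0],[-1,0,0,0,0,0,0],[-1,0,0,0,0,0,0]]]}}

```text
t: 20.6
ee_pos: [0.534, 0.3188, 0.2434]
ee_rot: [[-0.635, -0.508, 0.582], [-0.391, 0.861, 0.324], [-0.666, -0.022, -0.745]]
wrist_force: [-0.2, -0.2, -0.6]
opening: 0.229
grip_force: 39.7
```

```bash
python3 - <<'E'
from h import *
o=bot.get_obs();print(o['q'].round(2),np.degrees(np.arccos(-o['ee_rot'][2,2])),o['ee_rot'][:,1])
c=cap('side','side7');b=cap('scene','scene7')
cv2.imwrite('pics/both7.png',np.hstack([cv2.resize(c['frame'][180:400,180:400],(400,400)),cv2.resize(b['frame'][120:300,320:500],(400,400))]))
E
```

```text
[-0.08  0.17 -0.59  2.15  0.98  0.21  0.58] 41.80654238075222 [-0.50767919  0.86126314 -0.02208242]
```

View pics/both7.png

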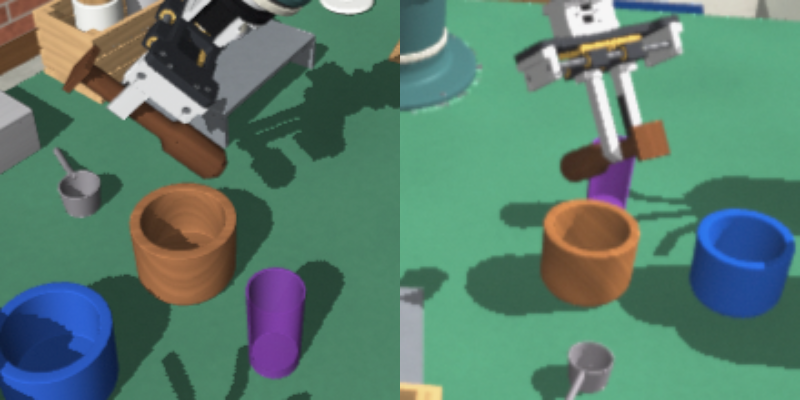

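Side view: pestle held with the head tilted down above the mortar, about 48° lean; joint 6 sits at its limit. Yawing the tilt plane away from the forearm direction should let it tilt further.

Call:
{"name": "send_rows", "arguments": {"rows": [[[-1,0,0,0.5,0,0,-4],[-1,0,0,0.5,0,0,-4],[-1,0,0,0.5,0,0,-4],[-1,0,0,0.5,0,0,-4],[-1,0,0,0,0,0,-4],[-1,0,0,0,0,0,-4],[-1,0,0,0,0,0,0],[-1,0,0,0,0,0,0]]]}}

```text
t: 21.37
ee_pos: [0.5328, 0.3199, 0.2629]
ee_rot: [[-0.739, -0.118, 0.663], [-0.103, 0.993, 0.062], [-0.666, -0.022, -0.746]]
wrist_force: [-0.5, 0.5, -1.4]
opening: 0.224
grip_force: 39.7
```

```bash
cat > s.py <<'E'
from h import *
o=bot.get_obs();z=o['ee_rot'][:,2];x=o['ee_rot'][:,0]
g=o['ee_pos']+.006*z;tip=g+.126*x;a=np.arctan2(z[1],z[0])
print('q',o['q'].round(2),'pos',o['ee_pos'].round(4),'tilt',np.degrees(np.arccos(-z[2])).round(1),'az',np.degrees(a).round(1),'y',o['ee_rot'][:,1].round(3),'pestle head dir',x.round(3),'tip',tip.round(4),'tip-M',(tip[:2]-[.491,.3045]).round(4))
E
python3 s.py
```

```text
q [-0.32  0.18 -0.54  2.08  1.12  0.62  0.02] pos [0.5328 0.3199 0.2629] tilt 41.8 az 5.4 y [-0.118  0.993 -0.022] pestle head dir [-0.739 -0.103 -0.666] tip [0.4436 0.3073 0.1746] tip-M [-0.0474  0.0028]
```

Call:
{"name": "send_rows", "arguments": {"rows": [[[-1,0,0,0,0.4,-3.5,0],[-1,0,0,0,0.55,-4.5,0],[-1,0,0,0,0.55,-4.5,0],[-1,0,0,0,0.55,-4.5,0],[-1,0,0,0,0.4,-3.5,0],[-1,0,0,0,0,0,0],[-1,0,0,0,0,0,0],[-1,0,0,0,0,0,0]]]}}

```text
t: 22.03
ee_pos: [0.5338, 0.318, 0.2631]
ee_rot: [[-0.471, -0.105, 0.876], [-0.069, 0.994, 0.082], [-0.88, -0.022, -0.475]]
wrist_force: [0.7, 0.2, -1.1]
opening: 0.224
grip_force: 39.7
```

```bash
python3 s.py
```

```text
q [-0.46  0.24 -0.5   2.26  1.85  0.83 -0.75] pos [0.5338 0.318  0.2631] tilt 61.6 az 5.4 y [-0.105  0.994 -0.022] pestle head dir [-0.471 -0.069 -0.88 ] tip [0.4798 0.3098 0.1494] tip-M [-0.0112  0.0053]
```

```bash
python3 - <<'E'
from h import *
o=bot.get_obs();z=o['ee_rot'][:,2];x=o['ee_rot'][:,0];g=o['ee_pos']+.006*z
for n in('side','scene'):
    c=cap(n,n+'8');W=cloud(c);hsv=cv2.cvtColor(c['frame'],cv2.COLOR_BGR2HSV);h,s=hsv[...,0],hsv[...,1]
    X,Y,Z=[W[...,i] for i in range(3)]
    p=W[(h<14)&(s>90)&(abs(X-.5)<.1)&(abs(Y-.31)<.06)&(Z>.1)&(Z<.4)]
    q=p-g;al=q@x;lat=q-np.outer(al,x);print(n,len(p),'along',al.min().round(4),al.max().round(4),'zmin',p[:,2].min().round(4))
    for a in(-.03,.04,.08,.1,.12):
        k=abs(al-a)<.008
        if k.sum()>4: print(a,k.sum(),'mean tooly',(lat[k]@o['ee_rot'][:,1]).mean().round(4),'toolz',(lat[k]@z).min().round(4),(lat[k]@z).max().round(4))
    p=W[(h<14)&(s>90)&(np.hypot(X-.491,Y-.305)<.08)&(abs(Z-.085)<.004)];print('rim',p.min(0),p.max(0))
a=load('side8')['frame'];b=load('scene8')['frame']
cv2.imwrite('pics/both8.png',np.hstack([cv2.resize(a[180:400,180:400],(400,400)),cv2.resize(b[120:300,320:500],(400,400))]))
E
```

```text
side 834 along -0.0525 0.1286 zmin 0.1452
-0.03 107 mean tooly 0.0069 toolz -0.1016 0.011
0.08 82 mean tooly 0.0109 toolz -0.0144 0.0121
0.1 151 mean tooly 0.0069 toolz -0.015 0.0128
0.12 83 mean tooly 0.0063 toolz -0.0143 0.0097
rim [0.4306048  0.24819156 0.08101686] [0.54553669 0.36197247 0.08720839]
scene 525 along -0.0598 0.1103 zmin 0.153
-0.03 14 mean tooly -0.001 toolz 0.0127 0.0196
0.04 28 mean tooly -0.0029 toolz 0.0059 0.0183
0.08 37 mean tooly -0.0067 toolz 0.0091 0.0266
0.1 35 mean tooly -0.0088 toolz 0.0088 0.0254
rim [0.43592292 0.24945041 0.08104811] [0.55056008 0.3594694  0.08898918]
```

View pics/both8.png

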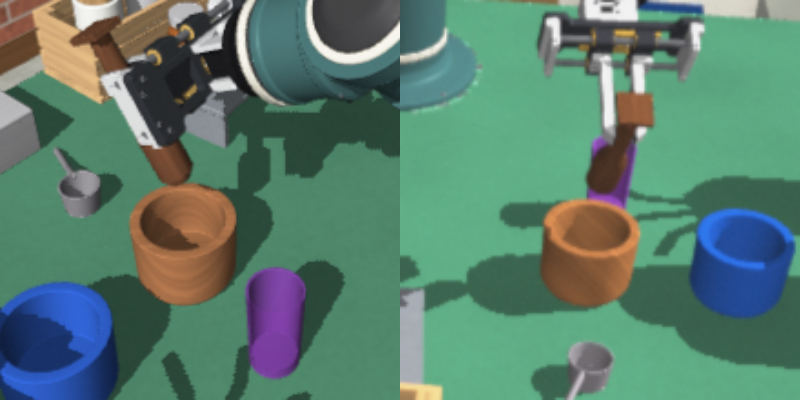

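Both views show the pestle firmly held, about 28° off vertical, with the head just above the mouth. I'll centre it slightly and lower it.

Call:
{"name": "send_rows", "arguments": {"rows": [[[-1,-0.4,-0.5,-1,0,0,0],[-1,0,0,-2,0,0,0],[-1,0,0,-2,0,0,0],[-1,0,0,-1.5,0,0,0],[-1,0,0,-1,0,0,0],[-1,0,0,-1,0,0,0],[-1,0,0,-1,0,0,0],[-1,0,0,-0.8,0,0,0],[-1,0,0,0,0,0,0],[-1,0,0,0,0,0,0]]]}}

```text
t: 22.97
ee_pos: [0.5296, 0.3133, 0.16]
ee_rot: [[-0.469, -0.105, 0.877], [-0.068, 0.994, 0.083], [-0.881, -0.021, -0.473]]
wrist_force: [-0.8, 0.3, -0.6]
opening: 0.222
grip_force: 39.7
```

```bash
python3 s.py
```

```text
q [-0.49  0.48 -0.48  2.31  2.1   1.02 -1.04] pos [0.5296 0.3133 0.16  ] tilt 61.7 az 5.4 y [-0.105  0.994 -0.021] pestle head dir [-0.469 -0.068 -0.881] tip [0.4758 0.3052 0.0462] tip-M [-0.0152  0.0007]
```

Call:
{"name": "send_rows", "arguments": {"rows": [[[-1,0,0,-0.5,0,0,0],[-1,0,0,-0.5,0,0,0],[-1,0,0,-0.5,0,0,0],[-1,0,0,0,0,0,0],[-1,0,0,0,0,0,0]]]}}

```text
t: 23.38
ee_pos: [0.5293, 0.3135, 0.1446]
ee_rot: [[-0.469, -0.106, 0.877], [-0.068, 0.994, 0.084], [-0.881, -0.021, -0.473]]
wrist_force: [-1.4, -0.1, -1.5]
opening: 0.222
grip_force: 39.7
```

Call:
{"name": "send_rows", "arguments": {"rows": [[[-1,0,0,-0.3,0,0,0],[-1,0,0,0,0,0,0],[-1,0,0,0,0,0,0]]]}}

```text
t: 23.63
ee_pos: [0.5296, 0.3136, 0.1423]
ee_rot: [[-0.468, -0.106, 0.877], [-0.068, 0.994, 0.084], [-0.881, -0.02, -0.472]]
wrist_force: [1.7, -0.9, 1.1]
opening: 0.227
grip_force: 39.7
```

Call:
{"name": "send_rows", "arguments": {"rows": [[[-0.5,0,0,0,0,0,0],[-0.4,0,0,0,0,0,0],[-0.3,0,0,0,0,0,0],[0,0,0,0,0,0,0],[0.5,0,0,0,0,0,0],[1,0,0,0,0,0,0],[1,0,0,0,0,0,0],[1,0,0,0,0,0,0],[1,-0.9,-0.08,0.5,0,0,0],[1,-1.7,-0.16,0.9,0,0,0],[1,-1.7,-0.16,0.9,0,0,0],[1,-1.7,-0.16,0.9,0,0,0]]]}}

```text
t: 24.63
ee_pos: [0.4681, 0.3075, 0.1744]
ee_rot: [[-0.469, -0.106, 0.877], [-0.068, 0.994, 0.083], [-0.881, -0.021, -0.473]]
wrist_force: [-0.5, 1.1, -0.1]
opening: 0.953
grip_force: 0.0
```

Call:
{"name": "send_rows", "arguments": {"rows": [[[1,-1.7,-0.16,0.9,0,0,0],[1,-1,-0.1,2,0,0,0],[1,0,0,2.5,0,0,0],[1,0,0,2.5,0,0,0],[1,0,0,2.5,0,0,0],[1,0,0,0,0,0,0],[1,0,0,0,0,0,0],[1,0,0,0,0,0,0]]]}}

```text
t: 25.3
ee_pos: [0.442, 0.3049, 0.2777]
ee_rot: [[-0.468, -0.106, 0.877], [-0.068, 0.994, 0.083], [-0.881, -0.021, -0.473]]
wrist_force: [0.4, -0.8, -0.0]
opening: 1.003
grip_force: 0.0
```

```bash
python3 - <<'E'
from h import *
o=bot.get_obs();print(o['ee_pos'],o['t'])
c=cap('side','side9');b=cap('scene','scene9')
cv2.imwrite('pics/both9.png',np.hstack([cv2.resize(c['frame'][130:400,180:450],(400,400)),cv2.resize(b['frame'],(400,400))]))
for c in(c,b):
    W=cloud(c);hsv=cv2.cvtColor(c['frame'],cv2.COLOR_BGR2HSV);X,Y,Z=[W[...,i] for i in range(3)]
    p=W[(hsv[...,0]<14)&(hsv[...,1]>90)&(abs(X-.53)<.13)&(abs(Y-.305)<.1)&(abs(Z-.085)<.004)];print('rim',np.percentile(p,1,0),np.percentile(p,99,0))
    p=W[(hsv[...,0]<14)&(hsv[...,1]>90)&(abs(X-.53)<.15)&(abs(Y-.305)<.1)&(Z>.1)];i=p[:,2].argmax();print('highest',p[i])
E
```

```text
[0.44196314 0.30493263 0.27765445] 25.3
rim [0.43211551 0.25116953 0.08107406] [0.53968295 0.36068211 0.08813352]
highest [0.56972169 0.33756156 0.16010913]
rim [0.43774363 0.25000068 0.08114294] [0.54955205 0.3582313  0.08871273]
highest [0.58040797 0.32793586 0.16525284]
```

View pics/both9.png

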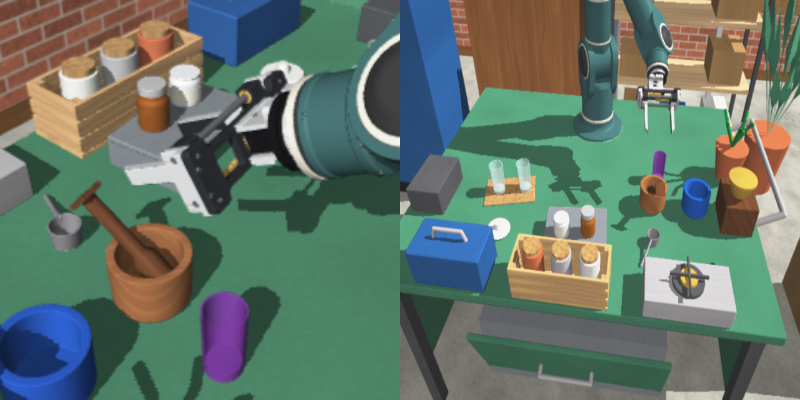

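The pestle leans head down in the wooden mortar at about 45°. Both glasses stand on the mat, the mortar has not moved, and the gripper is clear. Handing in.

Call:
{"name": "send_rows", "arguments": {"rows": [[[1,0,0,0,0,0,0],[1,0,0,0,0,0,0],[1,0,0,0,0,0,0],[1,0,0,0,0,0,0]]]}}

```text
t: 25.73
ee_pos: [0.4423, 0.3053, 0.2776]
ee_rot: [[-0.469, -0.106, 0.877], [-0.068, 0.994, 0.084], [-0.881, -0.021, -0.473]]
wrist_force: [-0.5, 0.0, 0.1]
opening: 1.001
grip_force: 0.0
```

```bash
python3 -c "
from workcell import bot
print(bot.finish_job())"
```

```text
the job is handed in; nothing more can be done
None
```

I handed the job in at about 26 s with no verdict returned; in the last pictures the tumbler stands upright on the mat, the pestle leans head down in the wooden mortar at about 45°, and nothing else looks disturbed.

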